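# Set the stop pin of a dental articulator and lock it

## Task

The stop pin of this dental articulator hangs short of its little table. Slacken the lock nut by its red-balled lever, screw the pin down with its black-balled cross-bar until the foot bears on the table, feeling for it so that the upper arm is not pried up off the bite, then swing the lever back to lock the nut firmly again. Leave the other things on the bench alone.

Things in the scene. Friction and masses are not known exactly. Their poses are not given: they have to be found in the camera images.
- articulator: aluminium dental articulator holding two plaster casts, clamped on a grey bench plate (190 x 140 x 8 mm), 167 mm high; it does not move. Origin: centre of the plate's underside, z up; its front (the pin end) points along its own -x. The pin's axis is upright at own x = -62 mm, y = 0. The upper arm is a bar 24 mm wide, its top 110 mm above the bench.
- stop_table: dark steel disc, 32 mm across, under the pin; origin: centre of its top face, 33.5 to 34.5 mm above the bench, set differently each time; it does not move
- upper (a joint): upper arm of the articulator on its rear hinge (117 mm behind the pin, 100 mm above the bench): 0 = bite closed, grows (rad) as the arm is pried up. A sprung latch holds it down; it lifts when the pin bears on the table with about 45 N. The reading is far coarser than the lift that matters.
- pin: steel stop pin (8 mm rod, foot 20 mm across) screwed upright through a boss at the front of the upper arm; origin: centre of the foot's underside, z up along the pin. 122 mm above the origin a 5 mm cross-bar runs through its brass head (13 mm across), with a black ball of 10 mm at each end.
- bar_ball (a point): centre of one of the cross-bar's two black balls (10 mm across), 28 mm from the pin's axis, about 157 mm above the bench; the other lies just opposite
- bar_middle (a point): middle of the cross-bar, on the pin's axis, about 157 mm above the bench
- pin_turn (a joint): turn of the pin, rad, grows clockwise seen from above; clockwise screws it down, 0.5 mm per rad. With the nut slack it drags under 1 N at a ball. Once the foot touches, the push needed at a ball grows smoothly, over about 0.8 rad, to 4 to 9 N, where the latch gives and the arm lifts. At the start the foot hangs 0.35 to 1.65 mm (0.7 to 3.3 rad) above the table. With the nut tight the pin is held; forcing it then drags the nut along.
- washer: thin steel washer, 24 mm across and 2 mm thick, between nut and boss, keyed to the pin so that the nut does not take the pin round with it; origin: centre of its underside, 122 mm above the bench
- nut: dark round lock nut, 24 mm across and 10 mm high, on the pin's thread, with one steel lever that ends in a red ball; it bears on the washer on the boss (23 mm across, 12 mm high above the arm); origin: centre of its underside, on the pin's axis, 124 mm above the bench, z up
- lever_ball (a point): centre of the red ball (13 mm across) at the end of the nut's lever (6.6 mm rod), 52 mm from the pin's axis, 130 mm above the bench; nothing but the arm and the cross-bar is near its height
- nut_turn (a joint): turn of the nut, rad, grows anticlockwise seen from above (loosening, rises 0.5 mm per rad); 0 = just meets the washer; below 0 it clamps, about 5.5 N for each 0.1 rad, and the push needed at the red ball while it moves grows to about 3 N at -0.6 and 4 N at -0.9. It stays where it is left. Starts clamped at -0.75 to -0.95; firm means about that far again.
- spare_cast: loose cream plaster dental cast, 50 x 60 x 27 mm; origin: centre of its underside; leave alone
- wax_jar: loose amber jar with white lid, 50 mm across, 48 mm high; origin: centre of its underside; leave alone
- mixing_bowl: loose lime-green mixing bowl, 116 mm across, 65 mm high; origin: centre of its underside; leave alone
- spatula: loose plaster spatula lying flat, 170 mm long, wooden handle; origin: its middle, on the bench; leave alone
Things that resemble listed ones, but are neither listed nor needed, are in the scene too. There is more than one size of the articulator; the one meant has the size given above.

How it is judged (in metres and radians):
On the way, in this order (a step that is already met when the one before it is completed fails the run):
1. the nut is slackened clear of the washer (value of joint nut_turn above 0.15 rad), for 0.2 s.
2. the pin's foot bears on the table while the nut is slack (contact force between pin and stop_table above 5 N and value of joint nut_turn above 0.05 rad), for 0.2 s.
3. the nut clamps the washer again (contact force between nut and washer above 20 N), for 0.2 s.
At the end, for the whole second after the job is handed in: the nut clamps the washer with over 20 N (about 0.36 rad past first contact), the pin's foot bears on the table with over 5 N, and the upper arm is lifted by less than 0.001 rad (0.12 mm at the pin) (contact force between nut and washer above 20 N and contact force between pin and stop_table above 5 N and value of joint upper below 0.001 rad); the robot touches nothing.
It fails at once if the upper arm is pried up by more than 0.7 mm at the pin (0.006 rad) (value of joint upper above 0.006 rad).
It fails at once if a thing on the bench is shifted by more than 20 mm (distance of any of spare_cast, wax_jar, mixing_bowl, spatula from where it was at the start of the episode above 0.02 m).
It also fails if it takes over 72 s, if anything falls off the work surface, if the arm or the gripper's body presses on something with over 40 N, if the wrist force passes 120 N, or if a joint passes its speed limit or range.

## Robot

A 7-joint arm with a two-finger parallel gripper is mounted at the origin on the work surface. World frame = base frame: x ahead of the robot, y to its left, z up, the work surface at z = 0. Lengths are in m, angles in degrees, forces in N, time in s.
With the tool pointing down it reaches from about 0.4 to 0.9 m from the base axis. Payload 5.6 kg.
Tool frame: the origin (TCP) lies at the very end of the fingers, on their centre line; the grasp point (between the pads) lies arm.grip_point_offset behind it (arm.grip_point_offset is the distance from the TCP to the grasp point, in m); z points along the fingers, y is the line along which they close (so a half turn about z gives the same grasp; the last joint's range is limited). The gripper opens to 92 mm and grips with 3 to 60 N. Pads are 20 mm wide; open, the fingers measure 128 mm over their backs; the gripper's body (75 mm by 189 mm) begins 69 mm behind the grasp point.
Start: joints at [-70.073, 26.786, -0.665, 91.828, 0.344, 61.387, -3.226], TCP at [0.248, 0.601, 0.176] pointing down, gripper open.
Joint ranges: [-144.91, 144.91], [-17.63, 115.5], [-89.93, 88.59], [15.96, 139.68], [-74.01, 254.01], [8.47, 105.57], [-167.45, 167.45]. Speed limits (degrees/s): [147.25, 147.25, 180, 180, 180, 180, 180].

## Interface

Orientations are given as a 3x3 rotation matrix whose columns are the frame's x, y, z axes.
In Python, from bench import arm, gripper_to, eyes, workorder gives the robot as it stands. The module is installed in compiled form; this text tells all that it offers. Calls block until the motion is done:
- arm.move_to(position, orientation): joint-space move of the TCP to a pose.
- arm.line_to(position, ori=None, v=0.15, f_stop=None): straight line of the TCP; ori=None keeps the orientation; v is the mean speed in m/s. With f_stop (N) it stops when the force on the tool has changed by that much, and returns True; else False.
- arm.movej(angles): joint-space move.
- gripper_to(opening, squeeze=None): finger opening in m; squeeze is the grip in N (None keeps the last); returns when the fingers have stopped.
- arm.sleep(seconds).
- arm.solve_ik(position, orientation): joint angles nearest the present ones, or None.
- arm.get_obs(): the state.
- eyes.read_camera(name): name is "scene" or "top"; returns a dict with "image" (420x560x3 uint8, blue, green, red), "depth" (420x560 float32, m along the optical axis (not along the pixel's ray), 0 where there is no reading), "camera_matrix" (3x3 intrinsics, pixels), "D" ([k1, k2, p1, p2, k3] as OpenCV has them; the pictures are not rectified), "position" and "orientation" of the camera in the world. Camera axes: x right, y down, z forward; pixel columns grow to the right and rows downward; lengths in m; the calibration is good to about 2 mm. A picture is of the moment at which its call begins.
A pose or a line that the arm cannot do raises arm.IKError and nothing moves.
- workorder.sign_off(): hands the job in; it is judged then, once.
The state is a dict: "t": time; "joint_pos": joint angles; "joint_vel": joint speeds; "tau": joint torques, N m; "tool_pos": TCP position; "ee_rot": TCP orientation; "force": force on the tool from outside, world axes, zero at the start; "wrist_torque": the same for the moment, N m; "gripper_width": finger opening in m; "grasp_force": force on a finger pad.
Only numpy, scipy, OpenCV 4.12 (cv2) and the standard library are available. Lean on these libraries where they do the work, as an engineer would, in place of code of your own. Each camera call takes 0.05 s, during which the arm holds its last target. There are 200 camera calls.

## Working session

There is one attempt and no reset: what is moved stays moved. The work goes in short steps, each a Python script; the robot and the scene stay as the last script left them, time stands still between calls to the robot, and variables do not carry over. Pictures are saved under pics/ and viewed, at most 10 in all, crops included, and the job is handed in when it is done.

```bash
mkdir -p pics
python3 - <<'E'
from bench import arm, eyes
import cv2, numpy as np
for n in ("scene","top"):
    c=eyes.read_camera(n); cv2.imwrite(f"pics/{n}0.png",c["image"]); print(n,c["camera_matrix"].round(1).tolist(),c["D"],np.round(c["position"],3),np.round(c["orientation"],3).tolist())
    np.savez(f"{n}0.npz",**{k:np.array(v) for k,v in c.items()})
o=arm.get_obs(); print(o["t"],o["tool_pos"],o["ee_rot"],o["force"],arm.grip_point_offset,o["gripper_width"])
E
```

```text
scene [[428.1, 0.0, 282.3], [0.0, 428.1, 207.8], [0.0, 0.0, 1.0]] [0.02124039 0.         0.         0.         0.        ] [ 0.815 -0.523  0.904] [[0.879, 0.383, -0.284], [0.477, -0.722, 0.502], [-0.013, -0.577, -0.817]]
top [[467.0, 0.0, 286.5], [0.0, 467.0, 208.1], [0.0, 0.0, 1.0]] [-0.08229517  0.          0.          0.          0.        ] [ 0.366 -0.046  1.353] [[0.012, -0.99, 0.139], [-1.0, -0.013, -0.004], [0.006, -0.139, -0.99]]
0.1 [0.24744734 0.60043499 0.17476267] [[-9.24581727e-01  3.80983458e-01 -4.85041210e-04]
 [ 3.80983751e-01  9.24580578e-01 -1.46147576e-03]
 [-1.08338408e-04 -1.53604660e-03 -9.99998814e-01]] [ 0.02431235  0.19786882 -0.3388941 ] 0.0187 0.09219461219190896
```

View pics/scene0.png

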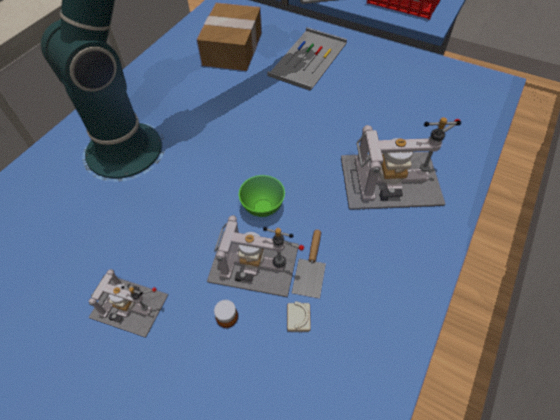

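View pics/top0.png

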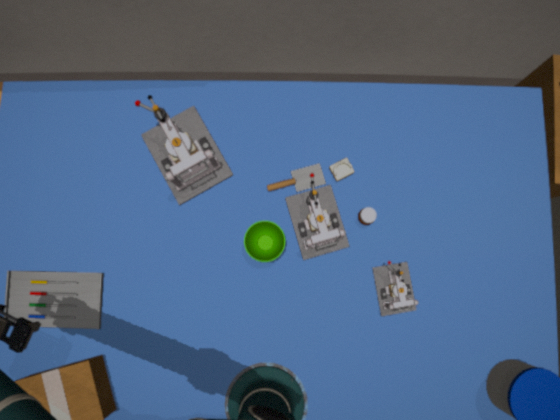

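The scene view shows three articulators: large near (393,165), medium near (255,255) and small near (128,300). In the top view they sit at (187,155), (318,220) and (397,288). I'll measure the plates and the red and black balls.

```bash
cat > h.py <<'E'
import numpy as np, cv2
def ray(c,uv):
    p=cv2.undistortPoints(np.array([[uv]],float),c["camera_matrix"],c["D"])[0,0]
    return np.array(c["position"]),np.array(c["orientation"])@np.array([p[0],p[1],1.])
def onz(c,uv,z):
    o,d=ray(c,uv); return o+d*(z-o[2])/d[2]
def blobs(m,amin=4):
    n,l,s,ce=cv2.connectedComponentsWithStats(m.astype(np.uint8))
    return [(ce[i].round(1),s[i,4]) for i in range(1,n) if s[i,4]>=amin]
E
python3 - <<'E'
from h import *
for n in("scene","top"):
    c=dict(np.load(n+"0.npz")); im=c["image"].astype(int); b,g,r=im[...,0],im[...,1],im[...,2]
    print(n)
    for uv,a in blobs((r>110)&(g<70)&(b<70)): print("red",uv,a,onz(c,uv,.13).round(3))
    sat=im.max(2)-im.min(2)
    m=((sat<22)&(im.max(2)>60)&(im.max(2)<140)).astype(np.uint8)
    m=cv2.morphologyEx(m,cv2.MORPH_CLOSE,np.ones((9,9)))
    for q in cv2.findContours(m,0,2)[0]:
        if 1200<cv2.contourArea(q)<9000:
            bx=cv2.boxPoints(cv2.minAreaRect(cv2.convexHull(q))); P=[onz(c,p,.008)[:2] for p in bx]
            print("plate",np.mean(bx,0),np.linalg.norm(P[0]-P[1]).round(3),np.linalg.norm(P[1]-P[2]).round(3),np.mean(P,0).round(3))
c=dict(np.load("top0.npz"));s=dict(np.load("scene0.npz"))
a=cv2.resize(c["image"][150:270,270:370],None,fx=4,fy=4,interpolation=2)
b=cv2.resize(s["image"][205:305,200:300],None,fx=4,fy=4,interpolation=2)
cv2.imwrite("pics/z1.png",np.hstack([a,np.vstack([b,np.zeros((80,400,3),np.uint8)])]))
E
```

```text
scene
red [372.7   2.1] 14 [0.412 0.823 0.13 ]
red [384.5   0. ] 4 [0.442 0.852 0.13 ]
red [392.5   2. ] 4 [0.47  0.852 0.13 ]
red [427.    7.9] 46 [0.581 0.869 0.13 ]
red [382.3   4.9] 14 [0.446 0.821 0.13 ]
red [403.4   4.6] 7 [0.507 0.854 0.13 ]
red [392.4   7.3] 15 [0.481 0.822 0.13 ]
red [414.8   7.2] 12 [0.545 0.855 0.13 ]
red [403.1  10. ] 15 [0.517 0.823 0.13 ]
red [413.2  12.8] 16 [0.551 0.822 0.13 ]
red [423.6  15.4] 16 [0.585 0.822 0.13 ]
red [319.2  49.1] 13 [0.366 0.512 0.13 ]
red [300.8 247.4] 16 [ 0.627 -0.118  0.13 ]
red [153.9 289.5] 8 [ 0.417 -0.337  0.13 ]
plate [125.00696 304.3973 ] 0.118 0.174 [ 0.318 -0.364]
plate [267.2059 271.1765] 0.279 0.287 [ 0.552 -0.138]
plate [399.57242 163.02037] 0.348 0.328 [0.711 0.322]
plate [306.6577   57.23987] 0.384 0.21 [0.275 0.628]
plate [498.5  42.5] 0.446 0.515 [0.821 1.01 ]
top
red [137.5 102.6] 17 [0.826 0.364 0.13 ]
red [311.7 174.9] 9 [ 0.628 -0.118  0.13 ]
red [ 35.3 293. ] 33 [0.302 0.61  0.13 ]
plate [ 50.92723 299.9107 ] 0.165 0.309 [0.278 0.629]
plate [394.65387 287.76923] 0.108 0.142 [ 0.328 -0.365]
plate [323.62262 206.60999] 0.25 0.27 [ 0.562 -0.161]
plate [179.57758 142.75113] 0.186 0.335 [0.75  0.271]
```

View pics/z1.png

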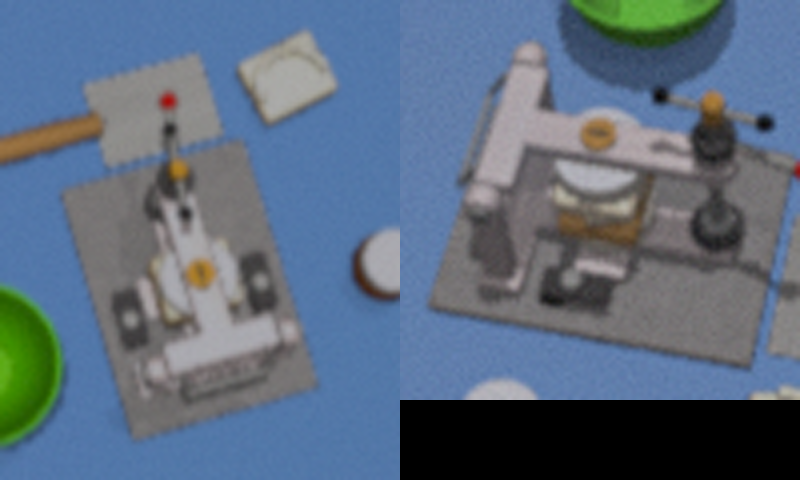

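The medium articulator is the target, because its red ball agrees across both views at z = 0.13. Next I'll triangulate the brass head and balls and estimate the plate.

Run:
```python
from h import *
t=dict(np.load("top0.npz"));s=dict(np.load("scene0.npz"))
def tri(a,b):
    o1,d1=ray(t,a);o2,d2=ray(s,b); k=np.linalg.lstsq(np.c_[d1,-d2],o2-o1,rcond=None)[0]
    p,q=o1+k[0]*d1,o2+k[1]*d2; return ((p+q)/2).round(4),np.linalg.norm(p-q).round(4)
f=.375
T=lambda x,y:(270+x/4-f,150+y/4-f); S=lambda x,y:(200+(x-400)/4-f,205+y/4-f)
print("red",tri((311.7,174.9),(300.8,247.4)))
print("head",tri(T(179,170),S(712,103)))
A=tri(T(170,130),S(765,123));B=tri(T(185,215),S(660,95));print(A,B,(A[0]+B[0])/2,np.linalg.norm(A[0]-B[0]))
for n,c in(("t",t),("s",s)):
    pts=[T(170,130),T(185,215)] if n=="t" else [S(765,123),S(660,95)]
    P=[onz(c,p,.157)[:2] for p in pts]; print(n,P,np.mean(P,0),np.linalg.norm(P[0]-P[1]))
C=np.array([onz(t,T(*p),.008)[:2] for p in((65,195),(245,142),(318,388),(137,438))])
ce=C.mean(0);ax=(C[0]+C[1]-C[2]-C[3]);L=np.linalg.norm(ax)/2;ax/=2*L
print("plate",ce,L,np.linalg.norm(C[0]-C[1]),np.degrees(np.arctan2(ax[1],ax[0])),"pin",ce+ax*.062)
```

```text
red (array([ 0.6275, -0.1182,  0.1303]), np.float64(0.0008))
head (array([ 0.5754, -0.123 ,  0.164 ]), np.float64(0.0004))
(array([ 0.603 , -0.1174,  0.1576]), np.float64(0.0005)) (array([ 0.5471, -0.1274,  0.1569]), np.float64(0.0003)) [ 0.57505 -0.1224   0.15725] 0.056791724749297716
t [array([ 0.60291258, -0.11756443]), array([ 0.54696578, -0.12751691])] [ 0.57493918 -0.12254067] 0.056825132399588196
s [array([ 0.60298858, -0.11685571]), array([ 0.5472148 , -0.12736398])] [ 0.57510169 -0.12210984] 0.0567550692200366
plate [ 0.51489072 -0.14234425] 0.18546546852280896 0.13778817583910624 16.657190617244574 pin [ 0.57428901 -0.12457227]
```

Everything agrees: pin axis at (0.575, −0.1225), cross-bar at 10°, lever at 4.7°, front at 16.7°. Next I'll check reachability along the arcs.

```bash
cat >> h.py <<'E'
PIN=np.array([.575,-.1225])
def R(th,s=1):   # tool x radial (s=+1 outward), z down
    x=s*np.array([np.cos(th),np.sin(th),0]);z=np.array([0,0,-1.]); return np.c_[x,np.cross(z,x),z]
def P(th,r,z): return np.array([PIN[0]+r*np.cos(th),PIN[1]+r*np.sin(th),z])
E
python3 - <<'E'
from h import *; from bench import arm
f=lambda q: None if q is None else np.round(q).astype(int).tolist()
for s in(1,-1):
    print("lever",s)
    for d in(-10,5,40,75): print(d,f(arm.solve_ik(P(np.radians(d),.053,.118),R(np.radians(d),s))))
    print("bar")
    for d in range(190,-260,-45): print(d,f(arm.solve_ik(P(np.radians(d),.029,.145),R(np.radians(d),s))))
E
```

```text
lever 1
-10 [-25, 37, 50, 98, -32, 60, -65]
5 [-24, 35, 45, 99, -28, 58, -54]
40 [-25, 32, 41, 101, -25, 56, -24]
75 [-24, 28, 37, 105, -21, 54, 7]
bar
190 [-17, 22, 34, 108, -15, 54, 124]
145 [-22, 23, 37, 108, -16, 55, 78]
100 [-23, 25, 38, 106, -18, 56, 32]
55 [-25, 28, 41, 103, -21, 57, -10]
10 [-26, 31, 46, 101, -25, 59, -50]
-35 [-38, 48, 77, 102, -50, 73, -73]
-80 [-38, 47, 77, 104, -49, 71, -117]
-125 [-7, 22, 23, 105, -11, 55, 166]
-170 [-17, 22, 34, 108, -15, 54, 124]
-215 [-22, 23, 37, 108, -16, 55, 78]
lever -1
-10 [-13, 32, 31, 98, -19, 56, 104]
5 [-12, 31, 27, 98, -17, 55, 116]
40 [-5, 28, 14, 100, -8, 54, 142]
75 [52, 52, -76, 100, 53, 73, 128]
bar
190 [-32, 28, 54, 109, -26, 57, -46]
145 [-45, 42, 77, 109, -45, 68, -76]
100 [-45, 44, 77, 107, -47, 69, -122]
55 [-6, 24, 15, 102, -8, 55, 158]
10 [-15, 27, 30, 100, -16, 57, 121]
-35 [-18, 29, 38, 101, -20, 58, 83]
-80 [-22, 29, 46, 103, -24, 58, 43]
-125 [-26, 28, 50, 106, -25, 57, -1]
-170 [-32, 28, 54, 109, -26, 57, -46]
-215 [-45, 42, 77, 109, -45, 68, -76]
```

```bash
cat >> h.py <<'E'
def ft(arm,th):  # tangential (ccw) force on tool, plus radial
    F=arm.get_obs()["force"]; return F@[-np.sin(th),np.cos(th),0], F@[np.cos(th),np.sin(th),0]
def th_of(arm):
    p=arm.get_obs()["tool_pos"][:2]-PIN; return np.arctan2(p[1],p[0])
E
python3 - <<'E'
from h import *; from bench import arm,gripper_to
t0=np.radians(4.7)
o=arm.get_obs(); p=np.array(o["tool_pos"]); p[2]=.32
arm.line_to(p,v=.3)
arm.move_to(P(t0,.053,.30),R(t0)); print(arm.get_obs()["t"])
gripper_to(.020)
arm.line_to(P(t0,.053,.15),R(t0),v=.2)
print("hit",arm.line_to(P(t0,.053,.116),R(t0),v=.06,f_stop=4))
o=arm.get_obs();print(o["t"],o["tool_pos"],o["gripper_width"],ft(arm,t0))
for k in range(1,16):
    a=t0+k*.09; arm.line_to(P(a,.053,.116),R(a),v=.03)
    print(round(k*.09,2),np.round(ft(arm,a),2),round(th_of(arm)-t0,3),round(arm.get_obs()["t"],1))
E
```

```text
3.5917
hit False
6.3417 [ 0.62790665 -0.11838815  0.11598385] 0.019957176604609845 (np.float64(0.059122581680939625), np.float64(-0.2505707037897732))
0.09 [-0.28 -0.15] 0.09 6.7
0.18 [0.62 0.22] 0.178 7.0
0.27 [ 0.81 -0.03] 0.266 7.3
0.36 [ 0.01 -0.77] 0.355 7.6
0.45 [-0.23 -1.31] 0.445 7.9
0.54 [-0.77  0.09] 0.535 8.2
0.63 [0.64 0.64] 0.625 8.5
0.72 [ 0.03 -0.09] 0.715 8.8
0.81 [-1.12  0.05] 0.805 9.1
0.9 [ 0.04 -0.46] 0.895 9.4
0.99 [-0.25 -0.49] 0.985 9.7
1.08 [0.1  0.73] 1.075 10.0
1.17 [ 0.18 -0.  ] 1.165 10.3
1.26 [ 0.14 -0.16] 1.255 10.7
1.35 [-0.22 -1.33] 1.345 11.0
```

Run:
```python
from h import *; from bench import arm,eyes
for n in("scene","top"):
    c=eyes.read_camera(n); im=c["image"].astype(int)
    for uv,a in blobs((im[...,2]>100)&(im[...,1]<75)&(im[...,0]<75),2):
        q=onz(c,uv,.13)[:2]-PIN
        if np.linalg.norm(q)<.1: print(n,uv,a,np.linalg.norm(q),np.degrees(np.arctan2(q[1],q[0])))
    if n=="scene": cv2.imwrite("pics/s1.png",cv2.resize(c["image"][170:300,200:360],None,fx=4,fy=4))
o=arm.get_obs();p=o["tool_pos"];print(p)
```

```text
scene [300.5 247.4] 18 0.05173544094969133 4.311610642089583
[ 0.58262634 -0.07011997  0.11604346]
```

View pics/s1.png

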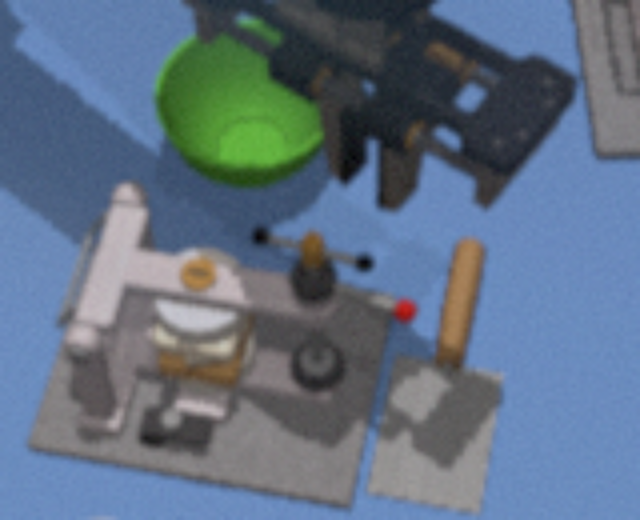

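The lever hasn't moved; the red ball is still at crop (404,310). The fingertips show at about crop (347,180) and (390,205). I'll compare where the TCP should project with what the image shows.

Run:
```python
from h import *; from bench import arm,eyes
c=eyes.read_camera("scene");Rm=np.array(c["orientation"]);o=arm.get_obs()
def proj(p):
    q=Rm.T@(np.array(p)-c["position"]); rv=np.zeros(3); return cv2.projectPoints(q[None],rv,rv,c["camera_matrix"],c["D"])[0].ravel()
t=o["tool_pos"];y=o["ee_rot"][:,1]
for s in(-.019,-.01,0,.01,.019):
    u=proj(t+s*y); print(s,u.round(1),((u-[200,170])*4).round())
print("red",proj(P(np.radians(4.7),.052,.13)).round(1), proj(P(np.radians(80),.052,.13)).round(1),o["tool_pos"],o["ee_rot"].round(3).tolist(),o["gripper_width"])
for u,v in((286,214),(298,220),(287,205),(299,210)): 
    z=c["depth"][v,u]; print((u,v),z,)
    o1,d=ray(c,(u,v)); print((o1+d*z).round(3))
```

```text
-0.019 [285.6 221.1] [342. 204.]
-0.01 [288.9 223.1] [355. 212.]
0 [292.6 225.3] [370. 221.]
0.01 [296.3 227.6] [385. 230.]
0.019 [299.7 229.7] [399. 239.]
red [300.7 247.3] [292.9 222.5] [ 0.58260572 -0.07010001  0.11602962] [[0.14, 0.99, 0.0], [0.99, -0.14, -0.0], [-0.0, 0.0, -1.0]] 0.020093536501255897
(286, 214) 0.8974751
[ 0.571 -0.078  0.163]
(298, 220) 0.8846853
[ 0.601 -0.082  0.166]
(287, 205) 0.87607193
[ 0.572 -0.075  0.191]
(299, 210) 0.85147506
[ 0.603 -0.083  0.205]
```

Run:
```python
from h import *; from bench import arm,eyes
c=eyes.read_camera("scene");Rm=np.array(c["orientation"]);o=arm.get_obs()
v,u=np.mgrid[205:228,278:308]; d=c["depth"][205:228,278:308]
n=cv2.undistortPoints(np.c_[u.ravel(),v.ravel()].astype(float)[:,None],c["camera_matrix"],c["D"])[:,0]
p=(np.c_[n,np.ones(len(n))]*d.ravel()[:,None])@Rm.T+c["position"]
z=p[:,2].reshape(d.shape)
for i in range(0,23): print(205+i,(z[i,::2]*1000).round().astype(int))
q=(p-o["tool_pos"])@o["ee_rot"]; k=(p[:,2]>.09)&(p[:,2]<.19); q=q[k]
for lo in np.arange(-.075,.02,.01):
    m=(q[:,2]>=lo)&(q[:,2]<lo+.01); 
    if m.any(): print(lo.round(3),m.sum(),"x",q[m,0].min().round(3),q[m,0].max().round(3),"y",np.sort(q[m,1]).round(3)[[0,-1]])
```

```text
205 [ 64  51 188 192 195 189 181   1  -1 253 255 262 258 259 258]
206 [ 57  38 904 189 194 184 177   1   0 249 251 256 255 210 259]
207 [ 54  -1 178 184 188 179 173   0  -1 211 251 252 250 208 256]
208 [ 40   1 174 183 185 176 171   0  -1 206 210 248 215 203  -2]
209 [ 35   0 172 177 182 173 164  -1   1 202 207 211 209 195   4]
210 [ -2  -1 168 172 176 169 161   0   1 197 204 206 203 193  -2]
211 [  3   1 164 170 173 165 160  -1 190 195 200 204 200 189  -2]
212 [  1  -1 159 164 167 162  -1   0 188 191 196 200 194 182   0]
213 [ -1   2   1 161 167 158   0  -2 184 188 192 196 189 178  -1]
214 [  2 904   0 156 163 150   0   0 180 184 187 191 183 174   3]
215 [ -1  -2   1  -1 157   0   2  -4 177 179 186 189 179 168   1]
216 [  1   0  -5  -2 157  -1  -1   0 173 176 182 182 175 165  -1]
217 [ -2   1   1   1   1   2   1  -3 169 173 179 181 171   0   1]
218 [ -4  -1   0   0  -1   0  -5   2 164 170 172 178 162   1   2]
219 [  1   0   0  -1   0  -3  -1   2 162 165 169 170   0   1   2]
220 [  1  -6  -2  -3   1   3  -3   1 159 161 167 166   0  -3  -1]
221 [ -1   0   0  -1   3   0  -1   0   2 157 160 164   1   0  -2]
222 [ -4  -1   0   0   2 904  -2   2   2  -2 159  -3  -1   2   0]
223 [ 0 -2 -1 -2  2 -2 -2  4 -1 -3  0 -1  2 -1  1]
224 [ 0  1 -1 -2  0  0  2 -2 -1  1  0 -2  2  2  1]
225 [ 0  1  3  0  1 -2 -3  0 -2  1 -1  0 -2 -2 -1]
226 [ 3  1  0 -3  1  1  0 -2  0  1  1 -1  1 -1  0]
227 [166   1   0  -1   1  -1  -2   1  -3  -1   1  -3   0   0   2]
-0.075 44 x -0.011 0.008 y [-0.023  0.026]
-0.065 53 x -0.011 0.007 y [-0.024  0.025]
-0.055 54 x -0.047 0.009 y [-0.021  0.025]
-0.045 24 x -0.011 0.007 y [-0.022  0.023]
-0.035 1 x -0.001 -0.001 y [-0.012 -0.012]
```

The depth and image both put the fingertips about 35–40 mm higher than the reported TCP. Here the only thing below is the plate edge, so I'll lower carefully and measure again, using a touch on the plate top (z = 0.008) as the test.

Run:
```python
from h import *; from bench import arm,eyes
def tip(tag):
    c=eyes.read_camera("scene");Rm=np.array(c["orientation"]);o=arm.get_obs()
    v,u=np.mgrid[190:270,270:320]; d=c["depth"][190:270,270:320]
    n=cv2.undistortPoints(np.c_[u.ravel(),v.ravel()].astype(float)[:,None],c["camera_matrix"],c["D"])[:,0]
    p=(np.c_[n,np.ones(len(n))]*d.ravel()[:,None])@Rm.T+c["position"]
    q=(p-o["tool_pos"])@o["ee_rot"]; k=(abs(q[:,0])<.015)&(abs(q[:,1])<.03)&(p[:,2]>.015)
    print(tag,o["tool_pos"].round(4),"lowest seen z",np.sort(p[k,2])[:6].round(3),np.round(o["force"],2),o["t"]); return c
th=th_of(arm)
tip("now")
arm.line_to(P(th,.053,.07),v=.08,f_stop=5); tip("070")
print(arm.line_to(P(th,.053,-.02),v=.04,f_stop=5)); c=tip("probe")
cv2.imwrite("pics/s2.png",cv2.resize(c["image"][170:300,200:360],None,fx=4,fy=4))
```

```text
now [ 0.5825 -0.0701  0.116 ] lowest seen z [0.153 0.155 0.155 0.156 0.156 0.156] [0.4  0.45 0.58] 11.2167
070 [ 0.583  -0.0702  0.0703] lowest seen z [0.108 0.109 0.109 0.109 0.11  0.11 ] [ 0.33 -0.62 -0.06] 11.9917
False
probe [ 0.5827 -0.07   -0.0199] lowest seen z [0.019 0.02  0.021 0.021 0.022 0.022] [-0.03  0.49  0.6 ] 14.4417
```

View pics/s2.png

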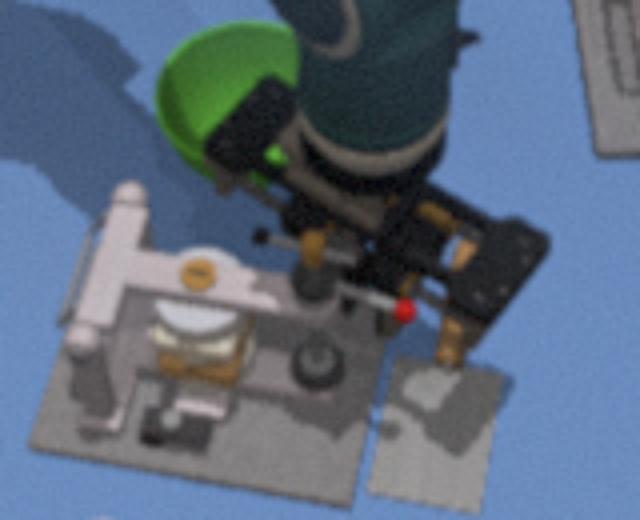

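Confirmed: with the TCP reported at −0.02 there is no contact, and the seen tip is about 39 mm above the reported TCP at all three heights. x and y agree. I'll apply a 38 mm z correction and redo the lever.

```bash
cat >> h.py <<'E'
DZ=.038
def P(th,r,z): return np.array([PIN[0]+r*np.cos(th),PIN[1]+r*np.sin(th),z-DZ])  # z = true fingertip height
def fta(arm,th,n=8):
    out=[]
    for _ in range(n): out.append(ft(arm,th)); arm.sleep(.02)
    return np.mean(out,0).round(2)
E
python3 - <<'E'
from h import *; from bench import arm,eyes
th=th_of(arm); t0=np.radians(4.6)
arm.line_to(P(th,.053,.185),v=.2)
arm.move_to(P(t0,.053,.185),R(t0))
print("hit",arm.line_to(P(t0,.053,.118),v=.07,f_stop=4),arm.get_obs()["tool_pos"])
print(fta(arm,t0),arm.get_obs()["t"])
F=[]
for k in range(1,16):
    a=t0+k*.09; arm.line_to(P(a,.053,.118),R(a),v=.03)
    F.append((round(th_of(arm)-t0,2),*fta(arm,a,3)))
    if k==3 and max(abs(x[1]) for x in F)<.8: print("no load"); break
print(F,arm.get_obs()["t"])
c=eyes.read_camera("scene"); im=c["image"].astype(int)
for uv,ar in blobs((im[...,2]>100)&(im[...,1]<75)&(im[...,0]<75),2):
    q=onz(c,uv,.13)[:2]-PIN
    if np.linalg.norm(q)<.1: print(uv,ar,np.linalg.norm(q),np.degrees(np.arctan2(q[1],q[0])))
cv2.imwrite("pics/s3.png",cv2.resize(c["image"][170:300,200:360],None,fx=4,fy=4))
E
```

```text
hit False [ 0.62822757 -0.11842446  0.08049659]
[-0.21 -0.16] 17.7
[(np.float64(0.09), np.float64(0.35), np.float64(-0.14)), (np.float64(0.16), np.float64(-2.93), np.float64(-0.31)), (np.float64(0.26), np.float64(-2.71), np.float64(-0.59)), (np.float64(0.36), np.float64(-1.66), np.float64(0.23)), (np.float64(0.46), np.float64(-2.21), np.float64(0.28)), (np.float64(0.54), np.float64(-0.99), np.float64(0.95)), (np.float64(0.63), np.float64(-0.75), np.float64(0.86)), (np.float64(0.73), np.float64(-0.67), np.float64(0.0)), (np.float64(0.82), np.float64(-0.22), np.float64(-0.52)), (np.float64(0.9), np.float64(-0.04), np.float64(0.16)), (np.float64(0.99), np.float64(0.03), np.float64(0.07)), (np.float64(1.08), np.float64(-0.12), np.float64(-0.02)), (np.float64(1.17), np.float64(-0.01), np.float64(-0.09)), (np.float64(1.26), np.float64(0.08), np.float64(0.16)), (np.float64(1.35), np.float64(-0.03), np.float64(-0.48))] 23.075
[292.3 222.3] 3 0.05158049979329001 81.5132194274428
```

View pics/s3.png

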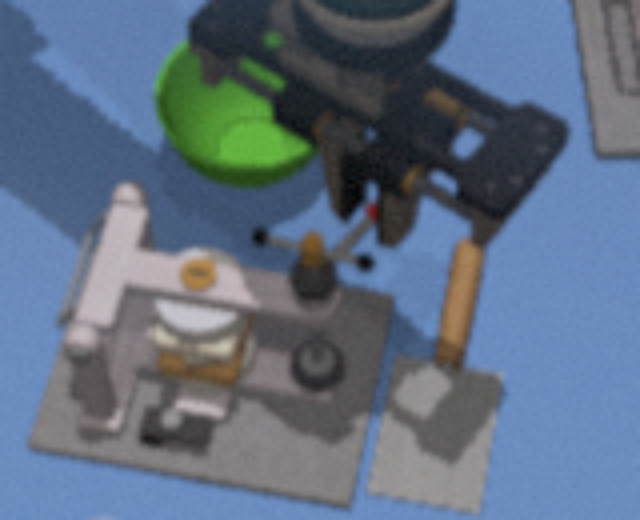

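The red ball now sits between the fingers at crop (373,212), about 80°, and the load faded to zero past roughly 0.85 rad. The nut is slack, at about +0.4 rad. Next I'll screw the pin down with feel.

Run:
```python
from h import *; from bench import arm,gripper_to
th=th_of(arm)
# centre lever in cage slack before lifting, then rise
arm.line_to(P(th-.06,.053,.118),R(th-.06),v=.05); arm.line_to(P(th-.06,.053,.20),v=.2)
a0=np.radians(10)
arm.move_to(P(a0,.029,.20),R(a0,-1)); print(arm.get_obs()["joint_pos"].round(0) if hasattr(arm.get_obs()["joint_pos"],'round') else arm.get_obs()["joint_pos"])
gripper_to(.016)
print("hit",arm.line_to(P(a0,.029,.144),v=.08,f_stop=3),fta(arm,a0),arm.get_obs()["t"])
F=[];a=a0;fine=False
while a0-a<4.1:
    a-=.05 if fine else .1
    try: arm.line_to(P(a,.029,.144-.0005*max(0,a0-a-.1)),R(a,-1),v=.02 if fine else .03)
    except arm.IKError: print("IK",a); break
    f=fta(arm,a,10 if fine else 5); F.append((round(float(a0-a),2),round(float((a0-th_of(arm))%(2*np.pi)),2),float(f[0]),float(f[1])))
    base=np.median([x[2] for x in F[2:6]]) if len(F)>6 else .6
    if f[0]>base+.8: fine=True
    if f[0]>base+2.2:
        f=fta(arm,a,15); print("recheck",f)
        if f[0]>base+2.0: break
    if arm.get_obs()["t"]>52: print("time");break
print(base,F,arm.get_obs()["t"])
```

```text
[  6.  24.   3.  98.  -1.  58. 109.]
hit False [0.1  0.35] 26.825
recheck [ 2.91 -1.53]
0.58 [(0.1, 0.1, 0.1, -0.1), (0.2, 0.2, -0.1, -0.08), (0.3, 0.3, 0.59, 0.08), (0.4, 0.4, 0.57, 0.07), (0.5, 0.5, 0.6, -0.35), (0.6, 0.6, 0.15, -0.2), (0.7, 0.7, 0.22, -0.28), (0.8, 0.8, 0.35, -0.17), (0.9, 0.9, -0.35, -0.39), (1.0, 1.0, 0.48, -0.17), (1.1, 1.1, 0.27, -0.19), (1.2, 1.2, 0.39, -0.1), (1.3, 1.3, 0.45, 0.04), (1.4, 1.4, 0.17, -0.27), (1.5, 1.5, 0.01, -0.47), (1.6, 1.59, 1.5, -0.23), (1.65, 1.64, 1.68, -0.76), (1.7, 1.69, 2.03, -1.1), (1.75, 1.74, 2.2, -1.28), (1.8, 1.79, 2.83, -1.21)] 34.075
```

Contact began near 1.5 rad and the pin is about 0.3 rad past it, with roughly 2.6 N of push above the drag. I'll add 0.05 rad, release, then find the lever.

Run:
```python
from h import *; from bench import arm,gripper_to,eyes
a=np.radians(10)-1.85
arm.line_to(P(a,.029,.1435),R(a,-1),v=.02); print(fta(arm,a,10))
b=a+.13; arm.line_to(P(b,.029,.1435),R(b,-1),v=.04); print("backed",fta(arm,b,6))
arm.line_to(P(b,.029,.20),v=.2)
gripper_to(.020)
for n in("scene","top"):
    c=eyes.read_camera(n); im=c["image"].astype(int)
    for uv,ar in blobs((im[...,2]>100)&(im[...,1]<75)&(im[...,0]<75),2):
        q=onz(c,uv,.13)[:2]-PIN
        if np.linalg.norm(q)<.1: print(n,uv,ar,np.linalg.norm(q),np.degrees(np.arctan2(q[1],q[0])))
    if n=="scene": cv2.imwrite("pics/s4.png",cv2.resize(c["image"][170:300,200:360],None,fx=4,fy=4))
print(arm.get_obs()["t"])
```

```text
[ 2.73 -1.39]
backed [-0.21  0.59]
scene [294. 221.] 3 0.05648976898620842 80.52873476143323
top [294.1 189.9] 8 0.052513982737294226 77.27760599061425
35.6833
```

View pics/s4.png

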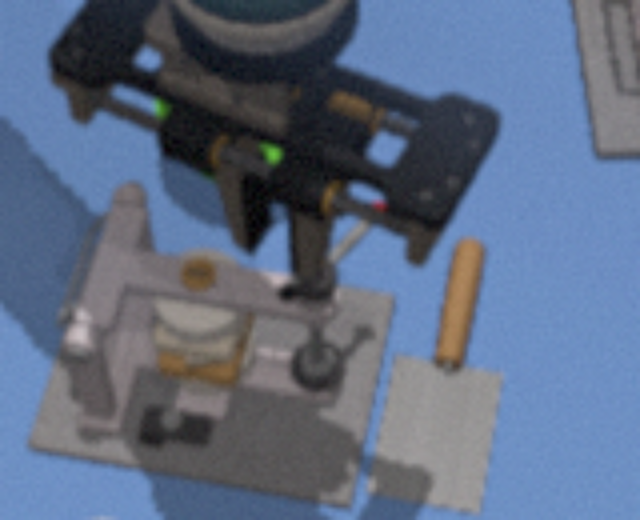

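The lever ball is at about 77.5°, partly hidden at crop (378,206), and the pin is clear. Now I'll swing the lever back.

Run:
```python
from h import *; from bench import arm
t0=np.radians(4.6); a=np.radians(77.5)
arm.line_to(P(np.radians(-86)+.15,.029,.21),v=.2)
arm.move_to(P(a,.054,.19),R(a))
print("hit",arm.line_to(P(a,.054,.118),v=.08,f_stop=4),arm.get_obs()["t"])
F=[]; end=t0-.06
for a in np.linspace(a,end,15)[1:]:
    arm.line_to(P(a,.053,.118),R(a),v=.035)
    f=fta(arm,a,4); F.append((round(float(th_of(arm)-t0),2),float(f[0]),float(f[1])))
    if f[0]>5: print("stop");break
print(F,fta(arm,a,15),arm.get_obs()["t"])
```

```text
hit False 37.4167
[(1.17, -0.03, -0.32), (1.08, 0.35, -0.08), (0.99, 0.28, 0.39), (0.89, 0.11, -0.42), (0.8, -0.18, -0.22), (0.7, -0.46, -0.09), (0.61, 0.14, 0.28), (0.51, 0.8, -0.89), (0.42, 1.53, -0.25), (0.32, 1.15, -0.56), (0.23, 1.72, -0.87), (0.13, 1.63, -0.74), (0.04, 1.86, -1.37), (-0.05, 3.01, -1.24)] [ 3.09 -1.07] 42.6917
```

Run:
```python
from h import *; from bench import arm,eyes
t0=np.radians(4.6)
for a in (t0-.12,t0-.18):
    arm.line_to(P(a,.053,.118),R(a),v=.03); print(th_of(arm)-t0,fta(arm,a,15))
a=t0-.18+.06
arm.line_to(P(a,.053,.118),R(a),v=.04); print(fta(arm,a,8))
arm.line_to(P(a,.053,.24),v=.2)
p=P(np.radians(60),.16,.28); arm.move_to(p,R(np.radians(60)))
for n in("scene","top"):
    c=eyes.read_camera(n); im=c["image"].astype(int)
    for uv,ar in blobs((im[...,2]>100)&(im[...,1]<75)&(im[...,0]<75),2):
        q=onz(c,uv,.13)[:2]-PIN
        if np.linalg.norm(q)<.1: print(n,uv,ar,np.linalg.norm(q),np.degrees(np.arctan2(q[1],q[0])))
    if n=="scene": cv2.imwrite("pics/s5.png",cv2.resize(c["image"][170:300,200:360],None,fx=4,fy=4))
print(arm.get_obs()["t"])
```

```text
-0.11748276026316495 [ 3.64 -1.06]
-0.18606033867691174 [ 2.42 -0.77]
[-0.1   0.19]
scene [299.5 249.5] 23 0.052058946070635534 -1.6793529412506418
scene [255.5 264. ] 2 0.07421008768901896 -98.70655569287288
top [314. 175.] 9 0.052769041298405935 -1.7565670119327075
45.675
```

View pics/s5.png

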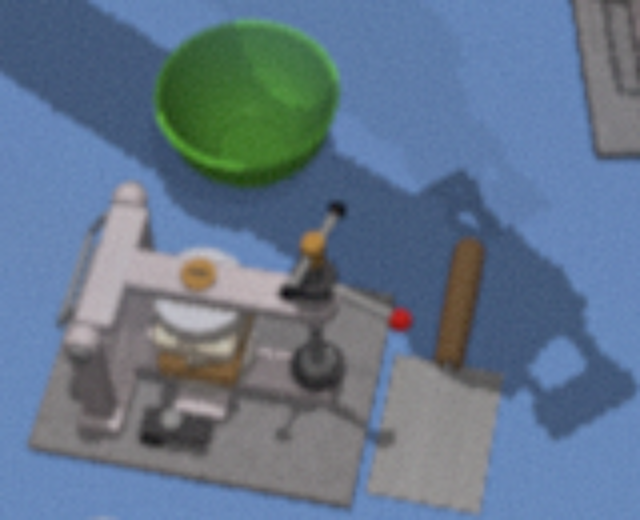

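The red ball is at crop (400,320), about −1.7°, so the nut is slightly tighter than at the start. The cross-bar stayed as I left it, the casts are seated, and the robot and bench items are clear. I'll hand in.

```bash
python3 -c "
from bench import workorder; print(workorder.sign_off())"
```

```text
the job is handed in; nothing more can be done
None
```

I handed the job in at about 46 s on the robot's clock: nut slackened, pin screwed down about 0.3 rad past first touch, and nut locked again slightly tighter than at the start; the hand-in returned no verdict, and the foot's final load on the table and the arm's lift were judged by feel, not read directly.

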